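# Fit the change gear to the tube bender's drive

## Robot

A 6-joint arm with a two-finger parallel gripper is mounted at the origin on the work surface. World frame = base frame: x ahead of the robot, y to its left, z up, the work surface at z = 0. Lengths are in m, angles in rad, forces in N, time in s.
With the tool pointing down it reaches from about 0.35 to 0.975 m from the base axis. Payload 17.4 kg.
Tool frame: the origin (TCP) lies midway between the tips of the shut fingers; the grasp point (between the pads) lies ctrl.tcp_to_grasp behind it (ctrl.tcp_to_grasp is the distance from the TCP to the grasp point, in m); z points along the fingers, y is the direction in which the jaws open and shut (so a half turn about z gives the same grasp; the last joint's range is limited). The gripper opens to 85 mm and grips with 20 to 120 N. Pads are 22 mm wide; open, the fingers measure 114 mm over their backs; the gripper's body (76 mm by 85 mm) begins 54 mm behind the grasp point. The pads swing forward as they close: fully open they stand 13 mm farther back than shut.
Start: joints at [1.299, 0.116, 1.442, -0, 1.584, -0.038], TCP at [0.156, 0.657, 0.231] pointing down, gripper open.
Joint ranges: [-2.83, 2.83], [-0.83, 2.19], [0.07, 2.5], [-1.14, 4.28], [0.01, 3], [-2.97, 2.97]. Speed limits (rad/s): [1.89, 1.89, 2.22, 3.14, 3.14, 3.14].

## Interface

Orientations are given as [roll, pitch, yaw] about the fixed x, y, z axes, in that order (R = Rz(yaw) Ry(pitch) Rx(roll)).
In Python, from workcell import ctrl, imaging, cut_out, pinpoint gives the robot as it stands. Calls block until the motion is done:
- ctrl.goto(position, orientation): joint-space move of the TCP to a pose.
- ctrl.line_to(position, frame=None, feed=0.15): straight line of the TCP; frame=None keeps the orientation; feed is the mean speed in m/s.
- ctrl.movej(angles): joint-space move.
- ctrl.open_gripper() and ctrl.gripper_close(grip_force=None): open the fingers fully, or close them until they stop; grip_force is the grip in N (None keeps the last).
- ctrl.pause(seconds).
- ctrl.solve_ik(position, orientation): joint angles nearest the present ones, or None.
- imaging.grab_frame(name): name is "scene" or "side" or "wrist"; returns a dict with "image" (384x512x3 uint8, red, green, blue), "fx", "fy", "cx", "cy" (pixels), "D" ([k1, k2, p1, p2, k3] as OpenCV has them; the pictures are not rectified), "R" (3x3) and "t" (3): a world point X has camera coordinates R X + t. Camera axes: x right, y down, z forward; pixel columns grow to the right and rows downward; lengths in m; the calibration is good to about 2 mm. A picture is of the moment at which its call begins. There is no depth.
A pose or a line that the arm cannot do raises ctrl.MotionError and nothing moves.
- ctrl.close_job(): hands the job in, once; it reports no verdict.
Trained networks look in a picture, given as the dict that the camera call returned (one of the last four; its "shot" number tells which), for a name from the list of things; names that differ only in an ending like _2 or _b are one class to them, and where a whole thing is asked for, a point or a joint stands for the part that bears it (a point fixed in the world has none). Each returns a list of dicts, best first, with "score" (0 to 1); they miss things now and then, are a little off and sometimes report something else, mostly with a low value. They report only what shows in the picture. A call takes as long as a camera call.
- cut_out(picture, query): "region" (384x512 bool, what is visible of it) and "box" ([left, top, right, bottom] in pixels, round what is visible of it).
- pinpoint(picture, query): "xy" ([column, row] in pixels: a listed point, or the origin of a listed thing).
Readings, each from a call of its own:
- ctrl.get_clock(): time.
- ctrl.get_q(): joint angles.
- ctrl.get_joint_vel(): joint speeds.
- ctrl.get_joint_torque(): joint torques, N m.
- ctrl.get_position(): TCP position.
- ctrl.get_orientation(): TCP orientation.
- ctrl.get_contact_force(): force on the tool from outside, world axes, zero at the start.
- ctrl.get_moment(): the same for the moment, N m.
- ctrl.get_finger_gap(): finger opening in m.
Only numpy, scipy, OpenCV 4.12 (cv2) and the standard library are available. Lean on these libraries where they do the work, as an engineer would, in place of code of your own. Each camera call takes 0.05 s, during which the arm holds its last target. There are 200 camera calls.

## Task

Of the three loose steel gears on the bench, take the middle-sized one and fit it, hexagon boss up, on the stud of the open gear case so that its teeth mesh with the locked pinion there: the teeth will not be in line, so rock the gear about the stud as you lower it until it slips in and sits fully home on its seat. Do not force or hammer it, let go of it when it is home, and leave everything else on the bench where it is.

Things in the scene. Friction and masses are not known exactly. Their poses are not given: they have to be found in the camera images.
- gear_mid_c (a point): The gear to fit: loose steel spur gear, 14 teeth, 79.5 mm over the tips, about 0.45 kg, lying boss up. Toothed disc 16 mm thick, on it a hexagon boss 30 mm across flats and 30 mm tall (46 mm in all); through bore 18.5 mm. Point on its axis, 23 mm above the underside. z up along the axis; the boss's flats face x and every 60 degrees from it; a tooth stands at x and every 25.7 degrees.
- gear_small_c (a point): Bystander: the smallest loose gear, 10 teeth, 59.5 mm over the tips, otherwise shaped like the gear to fit (16 mm disc, hexagon boss, 46 mm tall). Point on its axis, 23 mm above its underside. The three gears' places are interchanged from start to start.
- gear_large_c (a point): Bystander: the largest loose gear, 18 teeth, 99.5 mm over the tips, otherwise shaped like the gear to fit (16 mm disc, hexagon boss, 46 mm tall). Point on its axis, 23 mm above its underside.
- seat (a point): Where the gear's underside rests when home: centre of the flat top of a steel collar 36 mm across, 24 mm above the bench, in the open gear case (fixed grey tray 165 x 110 mm, rim 30 mm high, green motor on one end). x points to the pinion's axis and the motor beyond it, z up. The motor, up to 82 mm above the bench, begins 107 mm from here along x.
- stud_top (a point): Top of the fixed upright steel stud in the middle of the seat, 64 mm above the bench and 40 mm above the seat. The stud is 16 mm across; its last 8 mm taper to 8 mm. Axes as the seat's.
- pinion_top (a point): Centre of the pinion's top face, 38 mm above the bench, 14 mm above the seat, 61 mm from the stud's axis. 10 flat-topped teeth of the gear's pitch, 59.5 mm over the tips, locked by a worm drive. How they stand varies and is not given by these axes (the gear case's). A gear out of step rests on them 14 mm above the seat; in step it has about 4 degrees (1.5 to 7) of play and slides down.
- mandrel_c (a point): Bystander: stepped dark steel mandrel, upright, 36 mm across at the foot, 70 mm tall; point half-way up. Loose.
- turnscrew_grip (a point): Bystander: screwdriver with wooden handle, 200 mm long, lying; point on its handle. Loose.
- crook_c (a point): Bystander: U-bend of brass tube, 14 mm thick, lying flat, about 70 x 58 mm; point near its middle. Loose.
- casing_c (a point): Bystander: upright brass valve casing, a tube 28 mm across and 70 mm tall; point half-way up. Loose.
- tin_c (a point): Bystander: plain steel tin, 60 mm across and 55 mm tall; point half-way up. Loose.

How it is judged:
By the outcome, as a careful person would: the job done as asked, in the order asked, and still so for the second after the job is handed in, with the robot touching nothing.
It also fails if it takes over 54 s, if anything falls off the work surface, if the arm or the gripper's body presses on something with over 40 N, if the wrist force passes 120 N, or if a joint passes its speed limit or range.

## Working session

There is one attempt and no reset: what is moved stays moved. The work goes in short steps, each a Python script; the robot and the scene stay as the last script left them, time stands still between calls to the robot, and variables do not carry over. Pictures are saved under pics/ and viewed, about 8 in all and at most 12, crops included, and the job is handed in when it is done.

```bash
ls; mkdir -p pics
cat > h.py <<'E'
import numpy as np, cv2
from workcell import ctrl, imaging, cut_out, pinpoint
def K(f): return np.array([[f["fx"],0,f["cx"]],[0,f["fy"],f["cy"]],[0,0,1.]])
def ray(f,xy):
    u=cv2.undistortPoints(np.array([[xy]],float),K(f),np.array(f["D"],float))[0,0]
    R=np.array(f["R"]);t=np.array(f["t"]).ravel()
    return -R.T@t, R.T@np.array([u[0],u[1],1.])
def atz(f,xy,z):
    c,d=ray(f,xy); return c+d*(z-c[2])/d[2]
def proj(f,X):
    R=np.array(f["R"]);t=np.array(f["t"],float)
    return cv2.projectPoints(np.atleast_2d(np.array(X,float)),cv2.Rodrigues(R)[0],t,K(f),np.array(f["D"],float))[0][:,0]
def save(n,im): cv2.imwrite("pics/"+n+".png",np.ascontiguousarray(im[:,:,::-1]))
E
cat > a.py <<'E'
from h import *
Z=dict(gear_mid_c=.023,gear_small_c=.023,gear_large_c=.023,seat=.024,stud_top=.064,pinion_top=.038,mandrel_c=.035,casing_c=.035,tin_c=.0275,crook_c=.007,turnscrew_grip=.012)
ims=[]
for n in("scene","side","wrist"):
    f=imaging.grab_frame(n);im=f["image"].copy()
    print(n,np.round(ray(f,[256,192]),2).tolist())
    for q in Z:
        for r in pinpoint(f,q)[:2]:
            if r["score"]<.3: continue
            print(" ",q,round(r["score"],2),np.round(r["xy"]),np.round(atz(f,r["xy"],Z[q]),3)[:2])
    ims.append(im)
for i,n in enumerate("abc"): save("s"+n,ims[i])
print(ctrl.get_clock(),ctrl.tcp_to_grasp,ctrl.get_orientation())
E
python3 a.py; python3 -c "
import cv2,numpy as np
a,b,c=[cv2.imread('pics/s%s.png'%k) for k in 'abc']
cv2.imwrite('pics/all.png',cv2.resize(np.hstack([np.vstack([a,b])]),(512,768))[:,:]) 
cv2.imwrite('pics/all.png',cv2.resize(np.vstack([np.hstack([a,b]),np.hstack([c,c*0])]),(800,600),interpolation=cv2.INTER_AREA))"
```

```text
pics
scene [[1.27, 0.33, 0.7], [-0.72, -0.27, -0.64]]
  gear_mid_c 0.81 [278. 183.] [0.445 0.074]
  gear_small_c 0.82 [356. 220.] [0.506 0.3  ]
  gear_large_c 0.82 [276. 224.] [0.595 0.121]
  gear_large_c 0.33 [328. 258.] [0.651 0.265]
  seat 0.73 [167. 179.] [ 0.55  -0.209]
  pinion_top 0.84 [189. 167.] [ 0.496 -0.169]
  mandrel_c 0.66 [326. 257.] [0.661 0.262]
  casing_c 0.64 [275. 265.] [0.726 0.166]
  tin_c 0.72 [349. 287.] [0.717 0.326]
  crook_c 0.89 [200. 258.] [ 0.751 -0.002]
  turnscrew_grip 0.6 [168. 181.] [ 0.543 -0.211]
  turnscrew_grip 0.5 [351. 192.] [0.388 0.263]
side [[0.46, -0.87, 0.73], [0.1, 0.8, -0.6]]
  gear_mid_c 0.84 [205. 191.] [0.444 0.089]
  gear_small_c 0.67 [228. 149.] [0.518 0.297]
  gear_large_c 0.85 [261. 179.] [0.598 0.127]
  seat 0.57 [261. 266.] [ 0.557 -0.195]
  seat 0.31 [262. 178.] [0.601 0.132]
  stud_top 0.89 [259. 252.] [ 0.553 -0.193]
  pinion_top 0.87 [233. 253.] [ 0.5   -0.164]
  mandrel_c 0.66 [277. 151.] [0.661 0.253]
  casing_c 0.7 [303. 167.] [0.72  0.161]
  tin_c 0.91 [289. 140.] [0.709 0.322]
  crook_c 0.5 [327. 209.] [0.753 0.001]
  turnscrew_grip 0.85 [184. 162.] [0.387 0.255]
wrist [[0.08, 0.67, 0.37], [0.29, -0.05, -0.96]]
1.8 0.0187 [ 3.14156494e+00 -5.71733645e-06  2.90781727e+00]
```

View pics/all.png

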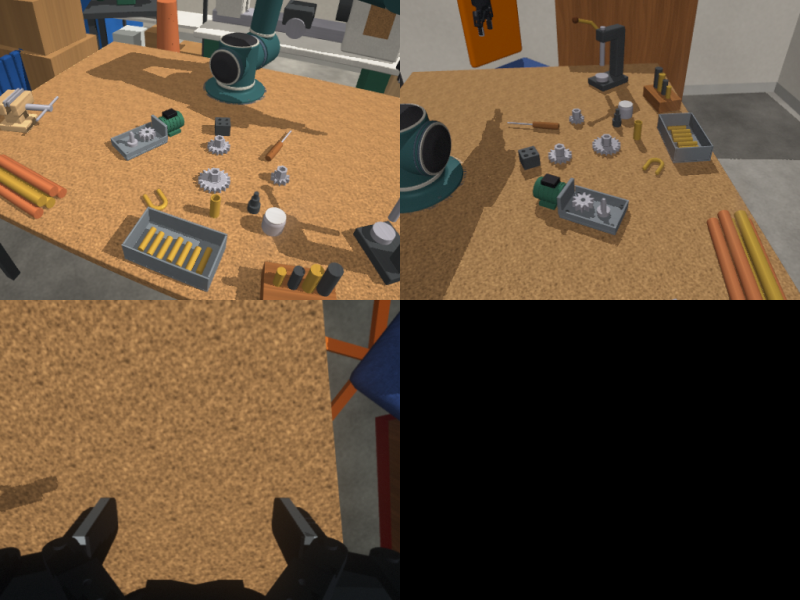

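Scene: mid gear at about (278,183) in the scene camera, large at (276,224), small at (356,220). The case lies at about (175,175), with the motor towards the base. Next I take wrist views of the gear and the stud from the same relative pose.

```bash
cat > b.py <<'E'
from h import *
import pickle
ims=[]
for nm,p,qs in(("gear",[.445,.082,.17],{"gear_mid_c":.023}),("case",[.551,-.197,.20],{"seat":.024,"stud_top":.064,"pinion_top":.038})):
    ctrl.goto(p,[np.pi,0,1.5])
    f=imaging.grab_frame("wrist");pickle.dump(f,open(nm+".pkl","wb"));ims.append(f["image"])
    print(nm,ctrl.get_clock(),ctrl.get_position(),ctrl.get_q())
    for q,z in qs.items():
        for r in pinpoint(f,q)[:1]: print(q,round(r["score"],2),np.round(r["xy"],1),np.round(atz(f,r["xy"],z),4))
save("w1",np.vstack(ims)[:, :])
save("w1",cv2.resize(np.hstack(ims),(800,300),interpolation=cv2.INTER_AREA))
E
python3 b.py
```

```text
gear 4.15 [0.44509565 0.08254729 0.17008674] [ 1.26962636e-01 -3.65760014e-01  1.97812148e+00  8.30944896e-05
  1.52923297e+00  1.96583214e-01]
gear_mid_c 0.56 [246.5 183.6] [0.4422 0.0775 0.023 ]
case 5.4 [ 0.55100138 -0.19573983  0.20008771] [-3.85093506e-01 -7.04552144e-02  1.68162710e+00  2.65525697e-04
  1.53031930e+00 -3.15491397e-01]
seat 0.56 [254.7 176. ] [ 0.5557 -0.2019  0.024 ]
stud_top 0.58 [255.9 186.2] [ 0.5562 -0.2008  0.064 ]
pinion_top 0.73 [191.1 153.2] [ 0.4997 -0.1732  0.038 ]
```

View pics/w1.png

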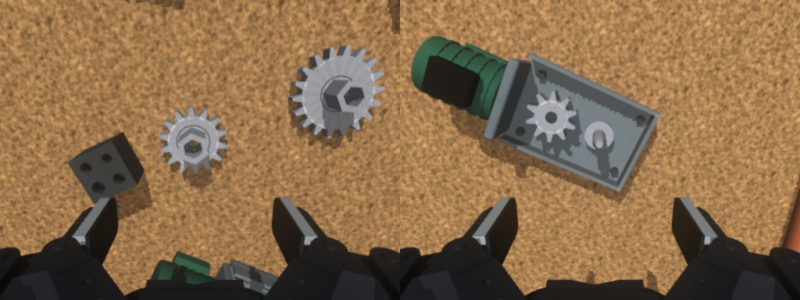

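The left half shows the mid gear at about (193,140) with a dark block close to it on the base side. The right half shows the pinion at (552,115) and the stud at (600,137). Next I rectify the views and fit the centres and phases.

```bash
cat > c.py <<'E'
from h import *
import pickle
from scipy.optimize import minimize
S=.00025
def rect(f,c,z,half=.055):
    n=int(2*half/S); u=(np.arange(n)-n/2)*S
    X,Y=np.meshgrid(c[0]+u,c[1]-u)
    p=proj(f,np.stack([X.ravel(),Y.ravel(),0*X.ravel()+z],1)).astype(np.float32).reshape(n,n,2)
    return cv2.remap(f["image"],p[...,0],p[...,1],cv2.INTER_CUBIC)
def samp(f,ch,c,z,r,th):
    R,T=np.meshgrid(r,th,indexing="ij")
    p=proj(f,np.stack([c[0]+R.ravel()*np.cos(T.ravel()),c[1]+R.ravel()*np.sin(T.ravel()),0*R.ravel()+z],1)).astype(np.float32)
    return cv2.remap(ch,p[:,0].reshape(R.shape),p[:,1].reshape(R.shape),cv2.INTER_LINEAR)
th=np.linspace(0,2*np.pi,720,endpoint=False)
def phase(f,ch,c0,z,r,N):
    def h(c): return np.mean(samp(f,ch,c,z,r,th)@np.exp(-1j*N*th))/720
    g=np.arange(-.006,.0061,.0005)
    best=max(((abs(h(c0+np.array([a,b]))),a,b) for a in g for b in g))
    c=c0+np.array(best[1:])
    s=minimize(lambda d:-abs(h(c+d*1e-3)),[0,0],method="Nelder-Mead").x
    c=c+s*1e-3; v=h(c)
    return c,abs(v),np.degrees(-np.angle(v)/N)%(360/N)   # ang of a max (tooth)
def ch(f,kind):
    im=f["image"].astype(np.float32)
    return im.mean(2) if kind=="v" else im[...,2]-im[...,0]
def draw(im,c0,c,ph,N,r0,r1,col=(255,0,0)):
    n=im.shape[0]
    P=lambda r,a:(int(round(n/2+(c[0]-c0[0]+r*np.cos(a))/S)),int(round(n/2-(c[1]-c0[1]+r*np.sin(a))/S)))
    for k in range(N):
        a=np.radians(ph)+2*np.pi*k/N; cv2.line(im,P(r0,a),P(r1,a),col,1)
    cv2.drawMarker(im,P(0,0),col,cv2.MARKER_CROSS,12,1)
if __name__=="__main__":
    fg,fc=pickle.load(open("gear.pkl","rb")),pickle.load(open("case.pkl","rb"))
    cg0=np.array([.4435,.079]);cp0=np.array([.4997,-.1732]);cs=np.array([.556,-.201])
    G=phase(fg,ch(fg,"b"),cg0,.016,np.linspace(.032,.038,7),14);print("gear",G)
    P=phase(fc,ch(fc,"v"),cp0,.038,np.linspace(.0225,.0285,7),10);print("pin",P)
    print("dist",P[0]-cs,np.hypot(*(P[0]-cs)))
    a=rect(fg,cg0,.016);draw(a,cg0,G[0],G[2],14,.036,.044)
    b=rect(fg,cg0,.046);cv2.drawMarker(b,(220,220),(255,0,0),0,9,1)
    d=rect(fc,cp0,.038);draw(d,cp0,P[0],P[2],10,.027,.034)
    e=rect(fc,cs,.064);draw(e,cs,cs,0,4,.004,.008)
    save("r1",cv2.resize(np.vstack([np.hstack([a,b]),np.hstack([d,e])]),(600,600)))
E
python3 c.py
```

```text
gear (array([0.44300019, 0.07949997]), np.float64(17.88189862849446), np.float64(12.957286168353615))
pin (array([ 0.50120038, -0.17019962]), np.float64(21.298023703637238), np.float64(6.632370771456761))
dist [-0.05479963  0.03080038] 0.0628622462236377
```

View pics/r1.png

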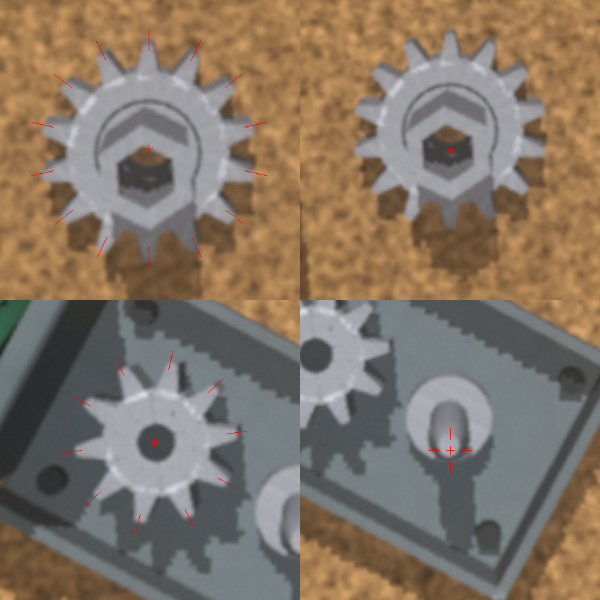

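The phases look right: a gear tooth stands at 90°, and a pinion tooth points straight at the stud. Still to settle are the boss flats (about +4.4° or −4.2°) and a refinement of the centres.

```bash
cat > d.py <<'E'
from c import *
fg,fc=pickle.load(open("gear.pkl","rb")),pickle.load(open("case.pkl","rb"))
def circ(f,c0,z,r,excl,d=.0015,sign=1):
    v=ch(f,"v"); T=np.radians([a for a in range(0,360,3) if all(abs((a-e+180)%360-180)>w for e,w in excl)])
    def s(c):
        o=samp(f,v,c,z,np.array([r-2*d,r-d,r+d,r+2*d]),T); return -sign*np.mean(np.tanh((o[0]+o[1]-o[2]-o[3])/60))
    g=np.arange(-.004,.0041,.0004)
    m=min((s(c0+np.array([a,b])),a,b) for a in g for b in g); return np.round(c0+np.array(m[1:]),4),round(m[0],2)
cs=np.array([.556,-.2005])
print("collar",circ(fc,cs,.024,.018,[(270,50),(150,25)]))
print("stud",circ(fc,cs,.064,.004,[(90,60)],d=.0008))
G=phase(fg,ch(fg,"v"),np.array([.443,.0795]),.016,np.linspace(.032,.038,7),14);print("gear v",G)
# boss hexagon top at z=.046
v=ch(fg,"v")
def hexs(c,a,r0):
    tot=0
    for k in range(6):
        n=np.radians(a+60*k); N=np.array([np.cos(n),np.sin(n)]);Tn=np.array([-N[1],N[0]]);s=np.linspace(-.007,.007,29)
        vals=[]
        for o in(-.001,.001):
            p=c+N*(.015+o)+s[:,None]*Tn; q=proj(fg,np.c_[p,np.full(len(p),.046)]).astype(np.float32)
            vals.append(cv2.remap(v,q[None,:,0],q[None,:,1],cv2.INTER_LINEAR)[0])
        tot+=np.mean(np.tanh(abs(vals[0]-vals[1])/30))
    return tot
g=np.arange(-.003,.0031,.0005)
for a in np.arange(-10,11,1.5):
    print(a,max((round(hexs(G[0]+[x,y],a,0),3),round(G[0][0]+x,4),round(G[0][1]+y,4)) for x in g for y in g))
c=np.array([.443,.0795]);ims=[]
for a in(4.39,-4.18):
    im=cv2.resize(rect(fg,c,.046,.03),(480,480),interpolation=cv2.INTER_CUBIC)
    m=max((hexs(G[0]+[x,y],a,0),x,y) for x in g for y in g); cc=G[0]+np.array(m[1:])
    p=[(240+(cc[0]-c[0]+.01732*np.cos(t))*8000,240-(cc[1]-c[1]+.01732*np.sin(t))*8000) for t in np.radians(a+30+60*np.arange(6))]
    cv2.polylines(im,[np.round(p).astype(int)],True,(255,0,0),1);ims.append(im)
save("hex",cv2.resize(np.hstack(ims),(800,400)))
E
python3 d.py
```

```text
collar (array([ 0.5556, -0.1997]), np.float32(-0.91))
stud (array([ 0.5552, -0.1993]), np.float32(-0.98))
gear v (array([0.44249916, 0.07800187]), np.float64(15.335194653574195), np.float64(12.757726728882915))
-10.0 (np.float32(3.698), np.float64(0.4425), np.float64(0.078))
-8.5 (np.float32(3.826), np.float64(0.4425), np.float64(0.078))
-7.0 (np.float32(3.936), np.float64(0.4425), np.float64(0.078))
-5.5 (np.float32(4.034), np.float64(0.4425), np.float64(0.078))
-4.0 (np.float32(4.098), np.float64(0.4425), np.float64(0.078))
-2.5 (np.float32(4.137), np.float64(0.443), np.float64(0.078))
-1.0 (np.float32(4.194), np.float64(0.443), np.float64(0.078))
0.5 (np.float32(4.195), np.float64(0.443), np.float64(0.078))
2.0 (np.float32(4.196), np.float64(0.4425), np.float64(0.078))
3.5 (np.float32(4.19), np.float64(0.4435), np.float64(0.078))
5.0 (np.float32(4.215), np.float64(0.4435), np.float64(0.078))
6.5 (np.float32(4.195), np.float64(0.4435), np.float64(0.078))
8.0 (np.float32(4.135), np.float64(0.4435), np.float64(0.078))
9.5 (np.float32(4.04), np.float64(0.4435), np.float64(0.078))
```

View pics/hex.png

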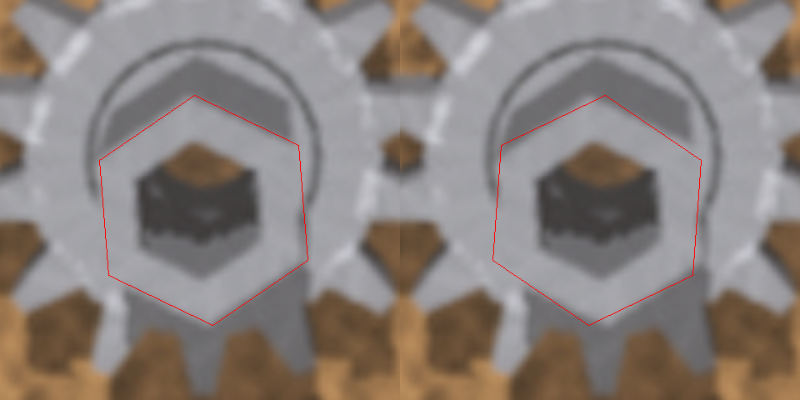

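The flats face about 0°, 60° and 120° within a couple of degrees. That leaves a tooth at a hexagon corner rather than at a flat, which disagrees with the description by 4.3°. I trust the picture and will check it in hand. I now grasp at yaw 30°, clear of the block and with the camera away from the motor.

```bash
cat > e.py <<'E'
from c import *
g=np.array([.4428,.0781]); y=np.radians(30.5)
O=lambda a:[np.pi,0,a]
ctrl.goto([*g,.10],O(y)); ctrl.line_to([*g,.022],feed=.1)
print("F before",np.round(ctrl.get_contact_force(),1))
ctrl.gripper_close(60); print("gap",ctrl.get_finger_gap(),np.round(ctrl.get_contact_force(),1))
ctrl.line_to([*g,.125],feed=.15)
print("lift",ctrl.get_finger_gap(),np.round(ctrl.get_contact_force(),1))
s=np.array([.5554,-.1996])
ctrl.goto([*s,.125],O(y-np.radians(2.2)))
f=imaging.grab_frame("wrist");pickle.dump(f,open("hand.pkl","wb"))
k=imaging.grab_frame("side"); pickle.dump(k,open("side.pkl","wb"))
print(ctrl.get_clock(),ctrl.get_position(),np.degrees(ctrl.get_orientation()))
G=phase(f,ch(f,"v"),s,.125-.022+.016,np.linspace(.032,.038,7),14);print("gear in hand",G)
x,yy=np.round(proj(k,[[*s,.08]])[0]).astype(int); im=k["image"][yy-64:yy+64,x-64:x+64]
save("hand",np.hstack([cv2.resize(f["image"],(480,360)),cv2.resize(im,(360-40,360))]))
E
python3 e.py
```

```text
F before [-0.5 -0.6  0. ]
gap 0.02916103843652505 [-0.6 -0.2  6.1]
lift 0.028615247561189872 [ 0.1 -0.1 -4.9]
10.45 [ 0.55544757 -0.19826555  0.12521639] [ 1.79998804e+02 -1.87454627e-02  2.83845014e+01]
gear in hand (array([ 0.55389995, -0.19760007]), np.float64(12.87964640075411), np.float64(9.344668433923934))
```

View pics/hand.png

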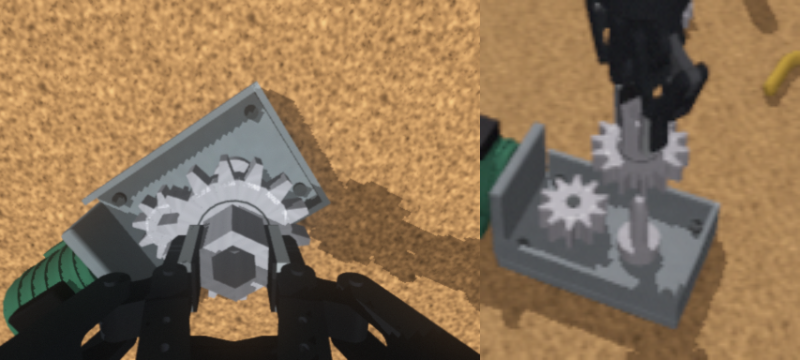

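The gear is held level by the boss above the stud, at (233,240) in the wrist view, with the stud just below it in the side view. I now lower it in steps under force guard.

```bash
cat > m.py <<'E'
from h import *
def F(): 
    return np.array(ctrl.get_contact_force())
def step(s,z,yaw,feed=.05):
    ctrl.line_to([s[0],s[1],z],[np.pi,0,yaw],feed=feed)
    ctrl.pause(.05); f=F()
    return f
E
cat > g.py <<'E'
from m import *
s=np.array([.5554,-.1996]);y=np.radians(28.3)
b=step(s,.092,y); print("base",np.round(b,1),ctrl.get_position())
z=.092
while z>.062:
    z-=.003; d=step(s,z,y)-b
    print(round(z,4),np.round(d,1),np.round(np.array(ctrl.get_position())-[*s,z],4),np.round(ctrl.get_moment(),2))
    if d[2]>12 or np.hypot(*d[:2])>15: break
print(ctrl.get_clock())
E
python3 g.py
```

```text
base [ 0.1 -0.9 -3.4] [ 0.555573   -0.19972702  0.09239207]
0.089 [-1.   0.6 -0.6] [-0.  0.  0.] [-0.04  0.   -0.02]
0.086 [-0.7  1.4 -0.7] [-0.0001  0.     -0.0001] [0.01 0.06 0.01]
0.083 [0.5 0.4 0. ] [-0.      0.     -0.0001] [-0.02 -0.   -0.01]
0.08 [0.4 0.8 0.5] [-0.      0.     -0.0001] [-0.06  0.02 -0.05]
0.077 [-0.4  0.7 -0.1] [-0.0001  0.0001 -0.0001] [-0.02 -0.02 -0.04]
0.074 [ 0.7  1.5 -0.7] [-0.      0.     -0.0001] [-0.    0.01 -0.  ]
0.071 [ 0.3  1.2 -1.3] [-0.0001  0.     -0.0001] [-0.05  0.01 -0.01]
0.068 [ 0.4  0.8 -0.7] [-0.      0.     -0.0001] [ 0.04  0.04 -0.04]
0.065 [0.2 1.  0.1] [-0.     -0.     -0.0001] [ 0.01  0.08 -0.02]
0.062 [-1.3  0.5  0.6] [-0.      0.     -0.0001] [0.01 0.   0.06]
14.3083
```

It is on the stud with no side load. Now the mesh: I lower until contact, then rock.

```bash
cat > k.py <<'E'
from m import *
s=np.array([.5554,-.1996]);y0=np.radians(28.3);b=np.array([.3,.2,-3.6])
offs=iter([2,-2,4,-4,6,-6,8,-8,10,-10,12,-12,14,-14]);a=0;z=.062
while z>.0455 and ctrl.get_clock()<35:
    z=round(z-.0015,4); d=step(s,z,y0+np.radians(a))-b; M=ctrl.get_moment()[2]
    print(z,a,np.round(d,1),round(M,2))
    if d[2]>40 : print("hard");z+=.002;step(s,z,y0+np.radians(a));break
    if d[2]>7 and z>.048:
        z+=.001
        a=next(offs,None)
        if a is None: break
        step(s,z,y0+np.radians(a))
    elif d[2]>6: break
print(ctrl.get_clock(),ctrl.get_position(),np.round(F(),1),np.round(ctrl.get_moment(),2),ctrl.get_finger_gap())
E
python3 k.py
```

```text
0.0605 0 [-0.4 -0.8 -1.3] -0.02
0.059 0 [-0.4 -0.8 -0.1] 0.0
0.0575 0 [-0.5 -1.  -0.4] 0.01
0.056 0 [-0.5 -0.5  0.3] -0.01
0.0545 0 [ 1.  -0.5 -1.1] 0.02
0.053 0 [-0.7 -0.3  0. ] 0.03
0.0515 0 [-0.6 -1.4  0.7] 0.02
0.05 0 [0.2 0.4 1.2] 0.03
0.0485 0 [-0.4 -0.3  0.8] 0.03
0.047 0 [-0.2 -0.1  0.1] -0.01
0.0455 0 [-4.9  1.6 10.5] 0.05
17.6083 [ 0.55564114 -0.19968386  0.04652671] [-4.6  1.8  6.9] [0.32 0.84 0.05] 0.029200277717300046
```

It slid past the pinion without rocking and landed at the seat height. Next I release, retract and check.

```bash
cat > r.py <<'E'
from m import *; from c import *
s=np.array([.5554,-.1996]);y=np.radians(28.3)
step(s,.0462,y); ctrl.open_gripper(); print(np.round(F(),1))
ctrl.line_to([*s,.20],feed=.15); ctrl.pause(.2); print(ctrl.get_finger_gap(),np.round(F(),1))
f=imaging.grab_frame("wrist"); k=imaging.grab_frame("side")
for q,z in(("gear_mid_c",.047),("pinion_top",.038)):
    for n,h in(("w",f),("s",k)):
        for r in pinpoint(h,q)[:1]: print(q,n,round(r["score"],2),np.round(atz(h,r["xy"],z),4))
print(phase(f,ch(f,"v"),s,.040,np.linspace(.032,.038,7),14),ctrl.get_clock())
x,yy=np.round(proj(k,[[*s,.05]])[0]).astype(int); im=k["image"][yy-64:yy+64,x-64:x+64]
save("end",np.hstack([cv2.resize(f["image"],(480,360)),cv2.resize(im,(320,360))]))
E
python3 r.py
```

```text
[-0.1 -0.3  0.3]
0.08508127884805412 [ 0.5 -0.6 -0.3]
gear_mid_c w 0.86 [ 0.5544 -0.1971  0.047 ]
gear_mid_c s 0.77 [ 0.5545 -0.1917  0.047 ]
pinion_top w 0.64 [ 0.5016 -0.1709  0.038 ]
pinion_top s 0.69 [ 0.4925 -0.1715  0.038 ]
(array([ 0.55489981, -0.20009966]), np.float64(16.3478244788829), np.float64(10.818665007963725)) 20.175
```

View pics/end.png

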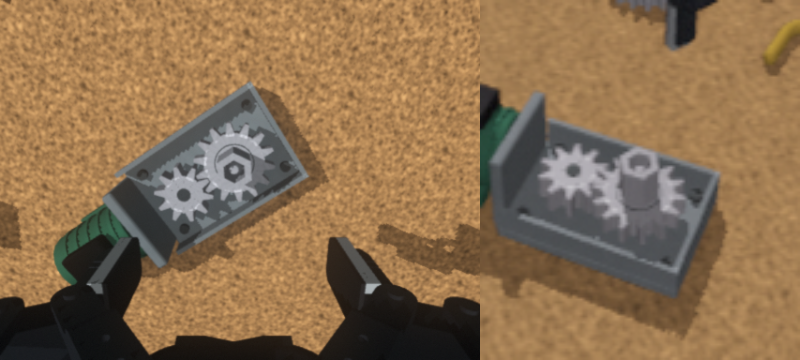

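The gear sits boss up on the stud at (236,165), level with the pinion at (183,195) and meshed with it. The gripper is clear, so I hand in.

```bash
python3 -c "
from h import *
ctrl.close_job()"
```

```text
the job is handed in; nothing more can be done
```

The middle-sized gear is on the stud, boss up and meshed with the pinion. I let go of it and handed the job in at about 20 s on the robot's clock.

- **Fit:** I turned the gear about 2° before lowering, using tooth angles measured in the wrist pictures. It passed the pinion with about 1 N of extra force, so it needed no rocking. The lowering stopped at the expected seat height with about 10 N, at most 1 mm from the calculated height.
- **Last checks:** After release the force on the tool was near zero and the fingers were fully open. Both camera views show the gear level and meshed, with its axis within about 1 mm of the measured stud position by my fit. The network's own gear point was 2 to 3 mm off in the wrist view and about 8 mm off in the side view. I put that down to network error, since the pictures and the contact height agree.
- **Disagreement:** The pictures showed a tooth at a hexagon corner, where the description puts one at a flat (about 4° apart). I followed the pictures.
- **Not checked:** I did not measure the other items on the bench again. The arm felt no unexpected contact.

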